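Step the die turret to the square die and lock it

ROBOT

A 7-joint arm with a two-finger parallel gripper is mounted at the origin on a cart in front of the work surface, level with it; the furniture and walls round the work are solid. World frame = base frame: x ahead of the robot, y to its left, z up, the work surface at z = 0. Lengths are in mm, angles in rad, forces in N, time in s.
With the tool pointing down it reaches from about 400 to 850 mm from the base axis. Payload 4.4 kg.
Tool frame: the origin (TCP) lies midway between the tips of the shut fingers; the grasp point (between the pads) lies 19 mm behind it; z points along the fingers, y is the line along which they close (so a half turn about z gives the same grasp; the last joint's range is limited). The gripper opens to 94 mm and grips with 3 to 60 N. Pads are 16 mm wide; open, the fingers measure 119 mm over their backs; the gripper's body (75 mm by 177 mm) begins 78 mm behind the grasp point.
Start: joints at [1.174, 0.628, 0.038, 1.517, -0.027, 0.996, -0.02], TCP at [211.149, -614.764, 205.478] pointing down, gripper open.
Joint ranges: [-3.06, 3.06], [-0.37, 2.12], [-1.25, 1.32], [0.18, 2.47], [-1.1, 4.24], [0.23, 1.98], [-2.94, 2.94]. Speed limits (rad/s): [2.57, 2.57, 3.14, 3.14, 3.14, 3.14, 3.14].

INTERFACE

Orientations are given as a unit quaternion [x, y, z, w].
In Python, from workcell import env, imaging, hand_in, monitor gives the robot as it stands. Calls block until the motion is done:
- env.move_ptp(position, orientation): joint-space move of the TCP to a pose.
- env.movel(position, orientation=None, max_speed=150, stop_force=None): straight line of the TCP; orientation=None keeps the orientation; max_speed is the mean speed in mm/s. With stop_force (N) it stops when the force on the tool has changed by that much, and returns True; else False.
- env.move_j(angles): joint-space move.
- env.set_gripper(opening, squeeze=None): finger opening in mm; squeeze is the grip in N (None keeps the last); returns when the fingers have stopped.
- env.hold(seconds).
- env.solve_ik(position, orientation): joint angles nearest the present ones, or None.
- imaging.camera(name): name is "scene" or "side" or "wrist"; returns a dict with "color" (400x640x3 uint8, blue, green, red), "fx", "fy", "cx", "cy" (pixels), "xyz" and "attitude" of the camera in the world. Camera axes: x right, y up, looking along -z (the intrinsics and any distortion apply to the point x, -y, -z); pixel columns grow to the right and rows downward; lengths in mm; the calibration is good to about 2 mm. A picture is of the moment at which its call begins. There is no depth.
A pose or a line that the arm cannot do raises env.Unreachable and nothing moves.
- hand_in(): hands the job in; it is judged then, once.
Readings, each from a call of its own:
- monitor.read_time_s(): time.
- monitor.read_joint_pos(): joint angles.
- monitor.read_dq(): joint speeds.
- monitor.read_effort(): joint torques, N m.
- monitor.read_ee_pos(): TCP position.
- monitor.read_orientation(): TCP orientation.
- monitor.read_contact_force(): force on the tool from outside, world axes, zero at the start.
- monitor.read_moment(): the same for the moment, N m.
- monitor.read_grip_width(): finger opening in mm.
- monitor.read_grasp_force(): force on a finger pad.
Only numpy, scipy, OpenCV 4.12 (cv2) and the standard library are available. Lean on these libraries where they do the work, as an engineer would, in place of code of your own. Each camera call takes 0.05 s, during which the arm holds its last target. There are 200 camera calls.

TASK

On the bench stands a small turret with five differently shaped dies; by pushing its upright tab sideways with the fingertips, turn the turret until the square die is lined up with the locking bolt, so that the bolt points midway between the two small lugs outside that die. Then push the bolt's upright plate toward the turret until the bolt is fully home. Push only, never grip or pinch anything; do not move the bolt before the die is in line, and leave the other things on the bench where they are.

Things in the scene. Friction and masses are not known exactly. Their poses are not given: they have to be found in the camera images.
- base: Grey base fixed to the bench: a round plate 160 mm across, 12 mm thick, with a 64 mm wide arm out to 178 mm from the hub. Origin on the turret's axis at the bench top (z = 0), z up; local +x runs from the hub along the arm and the locking bolt. Two bolt guides on the arm: 88 to 128 mm from the hub, up to 38 mm high, within 22 mm of the centre line.
- turret (a joint): Turret angle about the vertical hub axis, rad, counter-clockwise from above positive. 0 and 2 pi = square die exactly at the bolt (both count); starts between 1.0 and 5.28; stops at -0.5 and 6.8. No detents: steady friction of 0.22 N m (about 2.5 N at the tab), stays where it is left. Aluminium disc 144 mm across, top 28 mm above the bench, carrying five dies and the tab.
- square_slot (a point): Midpoint between the square die's two lugs, 65 mm from the axis, 32.5 mm above the bench; turns with the turret. Dies are 9 mm high, 38 mm from the axis, 72 degrees apart; counter-clockwise from above: square 22 mm, round 22 mm, bar 26 x 8 mm, triangle, cross 24 mm. Outside each stand two lugs 6 mm wide, 9 mm high, 20 mm apart.
- index (a point): Fixed point on the base on the bolt's centre line, 65 mm from the axis, 32.5 mm above the bench, where point square_slot must come to lie.
- tab_mid (a point): Middle of the upright tab that is pushed: 88 mm from the axis, 58 mm above the bench, on the turret's side exactly opposite the square die. The tab is a radial steel fin with dark rubber cheeks, 12 mm thick, 56 to 104 mm from the axis, 40 to 76 mm above the bench; push it sideways along its circle about the hub.
- bolt (a joint): Travel of the locking bolt, m: 0 = drawn back (start), 0.020 = fully home against its stop, nose between the lugs. It slides along the base's local -x, toward the hub, with 3 N friction and stays where it is left. It does not bar or centre the turret.
- push_face (a point): Middle of the outer face of the bolt's upright plate, the face to push: 157 mm from the axis when drawn back, 137 mm when home, 58 mm above the bench. The plate, faced with dark rubber on both sides, stands across the bolt, 40 mm wide, 14 mm thick, 38 to 78 mm above the bench. Moves with the bolt.
- test_weight: Loose brass weight, 32 mm across and 40 mm high, standing beside the bolt, on the robot's side; origin at the centre of its underside. A bystander: leave it.
- clip_2: Loose black clip, 18 x 40 x 12 mm, lying on the other side of the bolt; origin at the centre of its underside. A bystander: leave it.
- pin_gauge: Loose pin gauge, 22 x 128 x 25 mm, lying to the left of the turret; origin at the centre of its underside. A bystander: leave it.
- side_cutters: Loose side cutters with red handles, 42 x 141 x 12 mm, lying to the left of the pin gauge; origin at the centre of their underside. A bystander: leave them.

How it is judged (in metres and radians):
On the way, in this order (a step that is already met when the one before it is completed fails the run):
1. the square die is lined up with the bolt while the bolt is still drawn back (horizontal distance between square_slot and index below 0.006 m and value of joint bolt below 0.004 m), for 0.2 s.
2. the bolt is pushed home (value of joint bolt above 0.017 m), for 0.2 s.
At the end, for the whole second after the job is handed in: The middle of the square die's lugs lies within 6 mm (about 5 degrees) of the bolt's line, the bolt is at least 17 of its 20 mm in, and the turret is at rest (horizontal distance between square_slot and index below 0.006 m and value of joint bolt above 0.017 m and velocity of joint turret between -0.05 and 0.05 rad/s); the robot touches nothing.
It fails at once if the bolt is pushed more than 4 mm while the square die is not in line (value of joint bolt above 0.004 m and not (horizontal distance between square_slot and index below 0.006 m)).
It fails at once if the tab is pinched between the fingers (more than 2 N on both its side faces at once) (contact force between the fingers and tab_cheek_a above 2 N and contact force between the fingers and tab_cheek_b above 2 N).
It fails at once if the bolt's plate is pinched between the fingers (more than 2 N on both its faces at once) (contact force between the fingers and plate_inner above 2 N and contact force between the fingers and plate_outer above 2 N).
It fails at once if a loose bystander (weight, clip, pin gauge or side cutters) is lifted, carried or shoved more than 20 mm (distance of any of test_weight, clip_2, pin_gauge, side_cutters from where it was at the start of the episode above 0.02 m).
It also fails if it takes over 58 s, if anything falls off the work surface, if the arm or the gripper's body presses on something with over 40 N, if the wrist force passes 120 N, or if a joint passes its speed limit or range.

## Working session

There is one attempt and no reset: what is moved stays moved. The work goes in short steps, each a Python script; the robot and the scene stay as the last script left them, time stands still between calls to the robot, and variables do not carry over. Pictures are saved under pics/ and viewed, at most 10 in all, crops included, and the job is handed in when it is done.

```bash
mkdir -p pics; ls; python3 - <<'E'
from workcell import env, imaging, hand_in, monitor
import cv2
for n in ("scene","side"):
    c=imaging.camera(n); cv2.imwrite(f"pics/{n}0.png",c["color"])
    print(n,{k:v for k,v in c.items() if k!="color"})
print(monitor.read_orientation(),monitor.read_time_s())
E
```

```text
pics
scene {'fx': 468.1477393256089, 'fy': 468.1477393256089, 'cx': 316.6577463452636, 'cy': 196.68127031628046, 'xyz': array([-274.12668907,  678.35449123,  607.83045512]), 'attitude': array([-0.24754512,  0.44030797,  0.75135794, -0.42463108])}
side {'fx': 391.7209029979508, 'fy': 391.7209029979508, 'cx': 323.209957385623, 'cy': 203.10979569372586, 'xyz': array([ 261.82256263, -651.27234744,  471.39530796]), 'attitude': array([ 0.53557548, -0.08399899, -0.133734  ,  0.82958923])}
[ 9.86354199e-01  1.64634899e-01 -1.45799761e-04 -8.50077227e-04] 0.1
```

View pics/scene0.png

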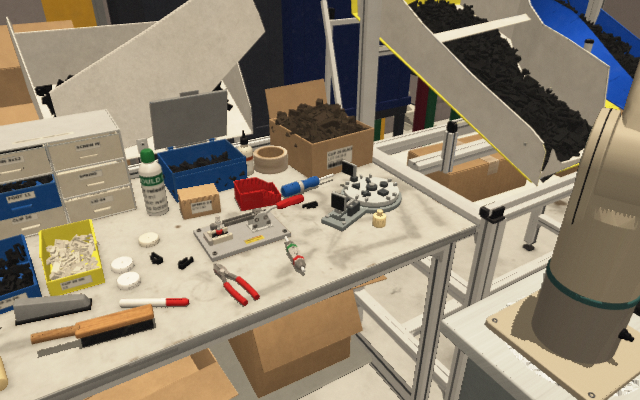

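View pics/side0.png

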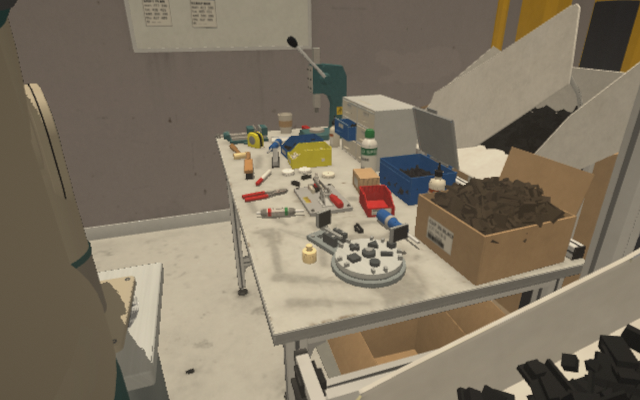

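The scene view shows the turret at about (368,192), the bolt plate at (337,200), the tab at (348,170) and the weight at (379,217). In the side view the turret is at (369,260), the plate at (323,218) and the tab at (398,233). I'll cast rays for rough positions, then look from above with the wrist camera.

```bash
cat > h.py <<'E'
from workcell import env, imaging, hand_in, monitor
import cv2, numpy as np
from scipy.spatial.transform import Rotation as R
def ray(c,u,v):
    d=np.array([(u-c["cx"])/c["fx"],-(v-c["cy"])/c["fy"],-1.])
    return np.array(c["xyz"]),R.from_quat(c["attitude"]).apply(d)
def onz(c,u,v,z):
    o,d=ray(c,u,v); return o+d*(z-o[2])/d[2]
def px(c,p):
    q=R.from_quat(c["attitude"]).inv().apply(np.asarray(p,float)-c["xyz"])
    return np.array([c["cx"]-c["fx"]*q[0]/q[2], c["cy"]+c["fy"]*q[1]/q[2]])
def down(yaw):  # tool z down, tool y axis horizontal; x axis at angle yaw
    return (R.from_euler('z',yaw)*R.from_quat([1,0,0,0])).as_quat()
E
python3 - <<'E'
from h import *
a=imaging.camera("scene");b=imaging.camera("side")
for n,p,q,z in (("hub",(368,192),(369,258),28),("plate",(337,200),(323,218),58),("tab",(348,170),(398,233),58),("weight",(379,217),(309,254),20)):
    print(n,onz(a,*p,z).round(),onz(b,*q,z).round())
print(R.from_quat(monitor.read_orientation()).as_matrix().round(2))
w=imaging.camera("wrist");print({k:v for k,v in w.items() if k!="color"},monitor.read_ee_pos())
E
```

```text
hub [562.  18.  28.] [570. -15.  28.]
plate [525. 138.  58.] [518. 136.  58.]
tab [645.  25.  58.] [651.  14.  58.]
weight [460.  60.  20.] [458.  52.  20.]
[[ 0.95  0.32 -0.  ]
 [ 0.32 -0.95  0.  ]
 [ 0.   -0.   -1.  ]]
{'fx': 312.59512804259015, 'fy': 312.59512804259015, 'cx': 318.6384988203461, 'cy': 201.12100425196513, 'xyz': array([ 276.31204637, -590.56636005,  384.65886719]), 'attitude': array([-0.09710075,  0.06922948, -0.57722858,  0.80782788])} [ 211.06732876 -614.46986126  205.04520972]
```

```bash
python3 - <<'E'
from h import *
for yaw in (0,np.pi/2,-np.pi/2,np.pi,-0.8,0.8):
    print(yaw,[None if (s:=env.solve_ik([x,y,z],down(yaw))) is None else s.round(2) if hasattr(s,'round') else np.round(s,2) for x,y,z in ((490,30,270),)])
p=monitor.read_ee_pos()
env.move_ptp([490,30,270],down(0))
w=imaging.camera("wrist");cv2.imwrite("pics/w1.png",w["color"]); 
print(w["xyz"],w["attitude"],px(w,[566,0,28]),px(w,[521,137,58]),px(w,[648,20,58]),monitor.read_time_s(),monitor.read_ee_pos())
E
```

```text
0 [array([ 0.01,  0.33, -0.18,  1.86,  0.07,  0.96, -1.76])]
1.5707963267948966 [array([ 0.2 ,  0.35, -0.43,  1.85,  0.17,  0.98, -0.3 ])]
-1.5707963267948966 [array([ 0.6 ,  0.49, -1.06,  1.84,  0.48,  1.09,  2.5 ])]
3.141592653589793 [array([ 0.5 ,  0.43, -0.87,  1.85,  0.38,  1.04,  1.04])]
-0.8 [array([-0.15,  0.32,  0.05,  1.86, -0.02,  0.96, -2.47])]
0.8 [array([ 0.11,  0.34, -0.31,  1.86,  0.12,  0.97, -1.02])]
[559.09460887  30.92944363 449.64772488] [ 0.08471474 -0.08364237  0.70294792 -0.70120724] [341.73662617 119.5697005 ] [232.99835521 156.73784364] [327.35330141  45.4952215 ] 2.8 [490.15404917  29.14659759 269.91122388]
```

View pics/w1.png

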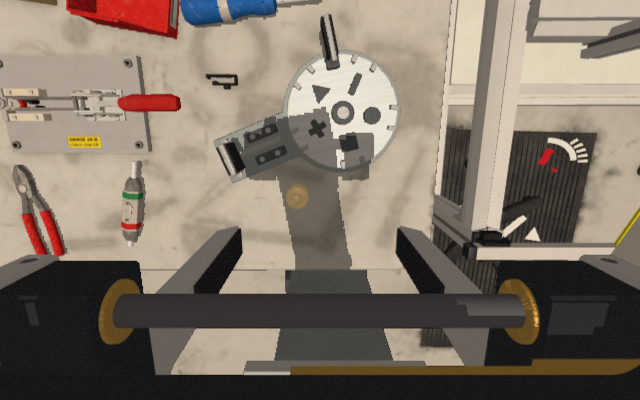

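The wrist view shows the hub at (342,112), the tab at (329,42), the plate at (230,158), the square die at (349,143) and the weight at (297,197). The square must turn about 85° clockwise to reach the bolt. Next I'll enlarge this view for exact reference points.

```bash
python3 - <<'E'
from h import *
im=cv2.imread("pics/w1.png")[5:205,205:405]
im=cv2.convertScaleAbs(im,alpha=1.3,beta=25)
cv2.imwrite("pics/w1c.png",cv2.resize(im,(600,600),interpolation=cv2.INTER_CUBIC))
b=imaging.camera("side");a=imaging.camera("scene")
print("box corner",onz(b,487,284,0),"red bin",onz(b,365,213,0), "box corners scene",onz(a,322,193,0),onz(a,374,155,0))
for base in (0,np.pi):
  for f in (0.5,0.0,-0.5,-1.05):
    s=env.solve_ik([566+88*np.cos(f),88*np.sin(f),52],down(f+base)); print(base,f,None if s is None else np.round(s,2))
E
```

```text
box corner [ 772.90862099 -138.26822465    0.        ] red bin [673.73022257 239.32846246   0.        ] box corners scene [661.66324268  95.25818605   0.        ] [ 788.56914825 -175.74320904    0.        ]
0 0.5 [ 0.02  0.81 -0.21  1.65  0.24  0.71 -1.39]
0 0.0 [ 0.04  0.82 -0.13  1.62  0.15  0.71 -1.74]
0 -0.5 [ 0.05  0.8  -0.05  1.65  0.06  0.69 -2.1 ]
0 -1.05 [ 0.06  0.77  0.03  1.74 -0.03  0.63 -2.51]
3.141592653589793 0.5 [ 0.44  1.05 -1.06  1.64  1.02  1.1   1.15]
3.141592653589793 0.0 [ 0.47  1.02 -0.98  1.61  0.95  1.05  0.77]
3.141592653589793 -0.5 [ 0.42  0.91 -0.7   1.64  0.73  0.87  0.49]
3.141592653589793 -1.05 [ 0.41  0.83 -0.55  1.73  0.6   0.75  0.07]
```

View pics/w1c.png

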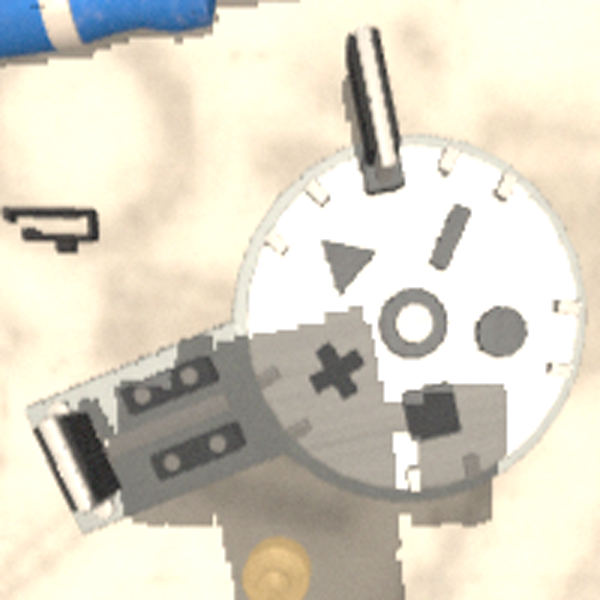

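The crop gives these points: hub ring (413,322), guide tops (168,385) and (197,452), arm-end corners (30,408) and (83,530), square die (432,413), and square lugs (407,478) and (471,462). The tab's top strip runs from (365,30) to (388,165).

```bash
cat >> h.py <<'E'
def crop_report(c,P,off,s):
    W={n:onz(c,u/s+off[0],v/s+off[1],z)[:2] for n,(u,v,z) in P.items()}
    h=W["hub"]
    for n,p in W.items():
        d=p-h; print(n,p.round(1),"r",np.hypot(*d).round(1),"ang",np.degrees(np.arctan2(d[1],d[0])).round(1))
    return W
E
python3 - <<'E'
from h import *
c=imaging.camera("wrist")
crop_report(c,dict(hub=(413,322,30),guide=(182.5,418.5,38),armend=(56.5,469,12),sq=(432,413,37),lugmid=(439,470,37),cross=(336,370,37),crosslug=(284,404,37),round=(500,330,37),tri=(347,262,37),bar=(450,237,37),tab_out=(365,30,76),tab_in=(388,165,76),weight=(276,575,40),plate_t=(63,467,78)),(205,5),3)
E
```

```text
hub [574.9  -0.6] r 0.0 ang 0.0
guide [534.7  99.1] r 107.5 ang 112.0
armend [510.1 163. ] r 176.0 ang 111.6
sq [536.7  -8.9] r 39.1 ang -167.7
lugmid [512.  -12.5] r 64.0 ang -169.3
cross [554.9  32.6] r 38.8 ang 121.1
crosslug [540.7  55.1] r 65.4 ang 121.6
round [571.3 -37.1] r 36.6 ang -95.6
tri [598.8  27.9] r 37.2 ang 50.0
bar [608.6 -14.9] r 36.6 ang -23.0
tab_out [673.9  21.7] r 101.5 ang 12.7
tab_in [629.1  13. ] r 55.8 ang 14.1
weight [465.6  59.8] r 124.9 ang 151.1
plate_t [518.2 140.5] r 152.1 ang 111.9
```

```bash
python3 - <<'E'
from h import *
b=imaging.camera("side")
A=onz(b,487,284,0);B=onz(b,420,242,0);print(A,B)
for h in (80,120,160,200): print(h,px(b,A+[0,0,h]),px(b,B+[0,0,h]))
im=b["color"][140:300,340:600];cv2.imwrite("pics/s2.png",cv2.resize(im,None,fx=3,fy=3,interpolation=cv2.INTER_CUBIC))
E
```

```text
[ 772.90862099 -138.26822465    0.        ] [733.84402269  51.03753728   0.        ]
80 [494.03842306 249.49368643] [423.39984825 211.80347025]
120 [497.79491701 231.07723759] [425.19461862 195.86280677]
160 [501.7241473 211.8139379] [427.05741286 179.31797371]
200 [505.83830883 191.64400115] [428.99217295 162.13395949]
```

View pics/s2.png

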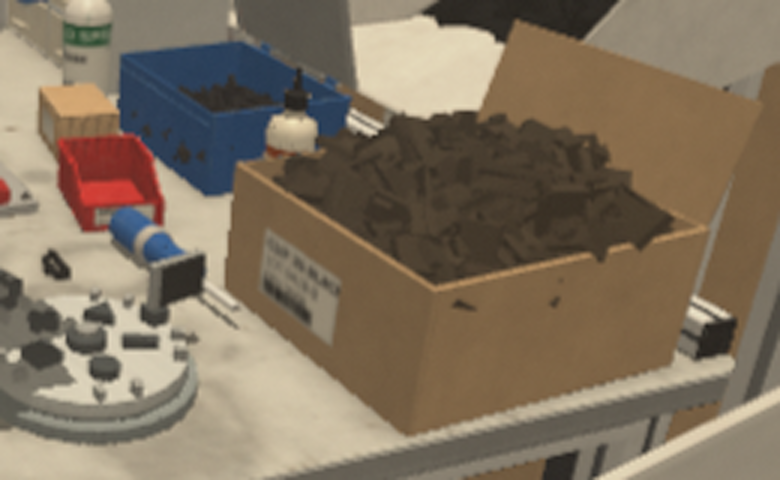

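The box is about 115 mm high with its face at x≥734, clear of the planned path. I'll start the push with the fingers shut and the back of one finger flat against the tab, turning it clockwise along the arc.

```bash
cat >> h.py <<'E'
HUB=np.array([574.5,-0.5]); ARM=111.8
def tp(phi,tan,r=80,z=54):
    f=np.radians(phi);u=np.array([np.cos(f),np.sin(f)]);t=np.array([-u[1],u[0]])
    return [*(HUB+r*u+tan*t),z],down(f+np.pi)
def snap(name,pts):
    w=imaging.camera("wrist");cv2.imwrite(f"pics/{name}.png",w["color"])
    print({k:px(w,p).round() for k,p in pts.items()}); return w
E
python3 - <<'E'
from h import *
env.set_gripper(0,20)
p,q=tp(12.8,36)
p[2]=250; env.move_ptp(p,q); p[2]=54
print(np.round(monitor.read_joint_pos(),2), monitor.read_time_s())
print(env.movel(p,q,max_speed=120,stop_force=8),monitor.read_ee_pos())
p,q=tp(12.8,16)
print(env.movel(p,q,max_speed=25,stop_force=1.5),monitor.read_ee_pos(),monitor.read_contact_force(),monitor.read_time_s(),monitor.read_grip_width())
print(p)
E
```

```text
[ 0.42  0.78 -1.06  1.45  0.69  1.31  1.1 ] 6.85
False [645.01896185  52.47476223  54.72562341]
True [648.37056034  33.9569293   53.43071916] [ 0.17107383  1.54284581 -0.09123971] 9.3417 0.20044680382961444
[np.float64(648.9671723825336), np.float64(32.8262694784464), 54]
```

Contact came at a tangential offset of about 17 mm against 18.5 expected, so the geometry holds. I'll push along the arc to about 8° short of the target and look.

```bash
python3 - <<'E'
from h import *
for phi in np.linspace(8,-60,9):
    p,q=tp(phi,17.3)
    s=env.movel(p,q,max_speed=70,stop_force=30)
    print(round(phi,1),s,np.round(np.subtract(monitor.read_ee_pos(),p),1),np.round(monitor.read_contact_force(),1))
    if s: break
print(monitor.read_time_s(),np.round(monitor.read_joint_pos(),2))
snap("w3",dict(hub=[*HUB,30],idx=[*(HUB+65*np.array([np.cos(np.radians(ARM)),np.sin(np.radians(ARM))])),37]))
E
```

```text
8.0 False [-0.2 -0.2 -0.2] [-0.9 -0.3  0.4]
-0.5 False [-0.  -0.5 -0.1] [-0.3  1.   0.6]
-9.0 False [-0.1 -0.4 -0.1] [-0.4  0.1 -0. ]
-17.5 False [-0.1 -0.2  0. ] [ 0.  -0.   0.2]
-26.0 False [-0.1 -0.2  0. ] [ 0.4 -0.5  0.4]
-34.5 False [-0.1 -0.1 -0. ] [-0.2 -0.2  0.3]
-43.0 False [-0.2 -0.1 -0. ] [-0.  -0.  -1.1]
-51.5 False [-0.2 -0.1 -0. ] [ 0.2 -1.  -0.5]
-60.0 False [-0.2 -0.  -0. ] [-0.6  1.2  0.4]
12.1917 [ 0.42  0.87 -0.64  1.68  0.67  0.82  0.01]
{'hub': array([290., 107.]), 'idx': array([303., -14.])}
```

View pics/w3.png

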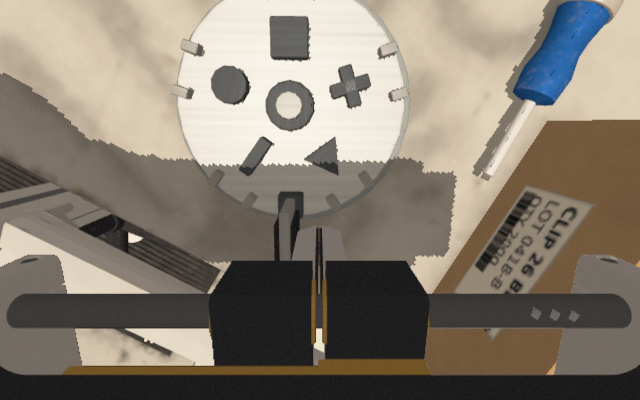

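The turret follows. The hub is at (290,106) as predicted and the square is at (290,38). I'll finish the arc slowly, back off, rise and check from above.

```bash
python3 - <<'E'
from h import *
for phi in (-64,-67.8):
    p,q=tp(phi,17.3); print(env.movel(p,q,max_speed=25,stop_force=30))
w=imaging.camera("wrist")
p,q=tp(-67.8,32); env.movel(p,q,max_speed=50)
p[2]=250; env.movel(p,q,max_speed=150)
q=down(np.radians(ARM)); u=np.array([np.cos(np.radians(ARM)),np.sin(np.radians(ARM))])
c=HUB-15*u
try: env.movel([*c,210],q,max_speed=200)
except Exception as e: print(repr(e))
print(monitor.read_time_s(),monitor.read_ee_pos(),np.round(monitor.read_joint_pos(),2))
w=snap("w4",dict(hub=[*HUB,30],idx=[*(HUB+65*u),37],plate=[*(HUB+150*u),78]))
h=px(w,[*HUB,30]); i=px(w,[*(HUB+65*u),37]);pl=px(w,[*(HUB+150*u),78])
m=np.array([h,i,pl]); lo=(m.min(0)-80).clip(0).astype(int);hi=(m.max(0)+80).astype(int)
im=w["color"][lo[1]:hi[1],lo[0]:hi[0]]; s=min(780/im.shape[1],590/im.shape[0]); s=min(3,s)
print("off",lo,"s",s); cv2.imwrite("pics/w4c.png",cv2.resize(im,None,fx=s,fy=s,interpolation=cv2.INTER_CUBIC))
E
```

```text
False
False
15.5 [580.95924712 -15.15059737 210.15834921] [ 0.43  0.61 -0.73  1.7   0.47  1.01 -0.08]
{'hub': array([317., 172.]), 'idx': array([317., 114.]), 'plate': array([316.,  14.])}
off [236   0] s 2.3412698412698414
```

View pics/w4c.png

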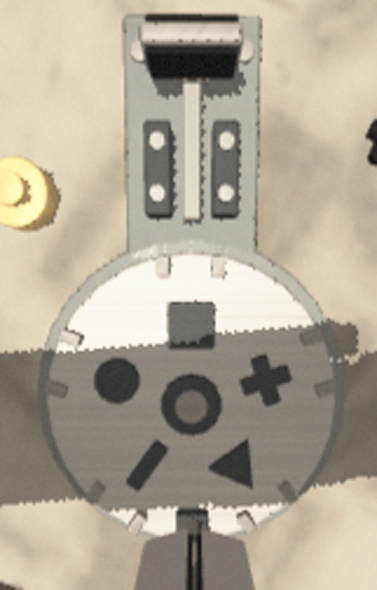

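The square die sits in line: the lugs at (163,266) and (218,266) have their midpoint at 190.5, against 191–192 for the bolt and hub. Now I'll push the bolt home from outside the plate.

```bash
python3 - <<'E'
from h import *
a=np.radians(ARM);u=np.array([np.cos(a),np.sin(a)]);q=down(a)
P=lambda r,z:[*(HUB+r*u),z]
r=lambda:round(float(np.dot(np.array(monitor.read_ee_pos())[:2]-HUB,u)),1)
env.movel(P(188,200),q,max_speed=200)
print(env.movel(P(188,57),q,max_speed=120,stop_force=8),r())
print("contact",env.movel(P(158,57),q,max_speed=25,stop_force=1.5),r())
print("push",env.movel(P(140,57),q,max_speed=20,stop_force=14),r(),monitor.read_contact_force())
env.hold(0.3)
env.movel(P(185,57),q,max_speed=60); env.movel(P(185,200),q,max_speed=150)
env.movel([*(HUB-15*u),210],q,max_speed=200); env.hold(.3)
print(monitor.read_time_s())
w=imaging.camera("wrist");im=w["color"][0:252,236:397]
cv2.imwrite("pics/w5.png",cv2.resize(im,None,fx=2.3413,fy=2.3413,interpolation=cv2.INTER_CUBIC))
E
```

```text
False 188.1
contact True 164.9
push True 146.2 [ 0.35058817 -0.0114896   0.09966302]
23.6917
```

View pics/w5.png

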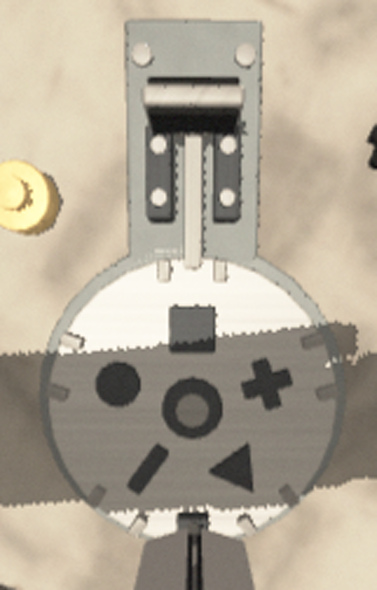

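The bolt nose now lies between the lugs at (192,265). The contact-to-stop travel reads 18.7 mm, so I'll press once more slightly harder to make sure it is at the stop, then hand in.

```bash
python3 - <<'E'
from h import *
a=np.radians(ARM);u=np.array([np.cos(a),np.sin(a)]);q=down(a)
P=lambda r,z:[*(HUB+r*u),z]
r=lambda:round(float(np.dot(np.array(monitor.read_ee_pos())[:2]-HUB,u)),1)
env.movel(P(185,200),q,max_speed=200); env.movel(P(185,57),q,max_speed=120)
env.movel(P(152,57),q,max_speed=60)
print("contact",env.movel(P(140,57),q,max_speed=15,stop_force=2),r())
print("push",env.movel(P(140,57),q,max_speed=15,stop_force=22),r())
env.movel(P(185,57),q,max_speed=60); env.movel(P(185,200),q,max_speed=150); env.hold(.3)
print(monitor.read_time_s()); print(hand_in())
E
```

```text
contact True 146.1
push False 145.9
30.3083
the job is handed in; nothing more can be done
None
```

The square die is lined up with the bolt (lug midpoint within about 1 mm of its line), the bolt is against its stop, and I handed the job in at about 30 s; no verdict was returned.

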